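Shift the seamer selector through its zigzag gate

TASK

Two selector units of the canning line are bolted to the cart: one lever runs in a plain straight slot, the other in a zigzag gate. Take the lever of the zigzag gate from the end of the gate nearest the robot and guide it round its three corners, one after the other, right into the closed end of the last leg, then let go of it. Do not shift the lever in the straight slot.

Things in the scene. Friction and masses are not known exactly. Their poses are not given: they have to be found in the camera images.
- zigzag: Fixed grey unit on feet with the zigzag gate, 168 x 118 mm (x, y), plate top 70 mm above the deck. Origin: centre of its underside; x points away from the robot, turned up to 20 degrees; z up. Slot 24 mm wide; lever positions along its centre line (x, y, mm): near end (-40, 22), corner one (0, 22), corner two (0, -22), corner three (40, -22), closed end (40, 22); walls 12 mm beyond.
- zigzag_grip (a point): Centre of the zigzag lever's black round knob, 34 mm wide, 39 mm tall, 123 mm above the deck. A 12 mm steel stem runs down through the slot: 6 mm of play each side. The lever stays upright, slides level in the slot under 2 to 5 N, cannot tilt or lift out, and stays where it is left. At the start it is in the first leg, less than 20 mm from the near end.
- straight_grip (a point): Centre of an equal knob, 123 mm above the deck, on the other unit, whose slot is straight and points away from the robot; not to be shifted. The two units stand side by side, about 280 mm apart; either may be on the left.

How it is judged:
On the way, in this order (a step that is already met when the one before it is completed fails the run):
1. the lever of the zigzag gate is at corner one (x of zigzag_grip in the frame of zigzag between -0.012 and 0.014 m and y of zigzag_grip in the frame of zigzag above 0.01 m).
2. then at corner two (x of zigzag_grip in the frame of zigzag between -0.014 and 0.014 m and y of zigzag_grip in the frame of zigzag below -0.01 m).
3. then at corner three (x of zigzag_grip in the frame of zigzag above 0.028 m and y of zigzag_grip in the frame of zigzag below -0.01 m).
At the end, for the whole second after the job is handed in: The lever of the zigzag gate stays in the closed end of the last leg, within 12 mm of (40, 22) mm along each axis of the unit's frame, having passed corners one, two and three in that order; the lever in the straight slot is within 10 mm of where it stood (x of zigzag_grip in the frame of zigzag above 0.028 m and y of zigzag_grip in the frame of zigzag above 0.01 m); the robot touches nothing.
It fails at once if the lever in the straight slot was shifted by more than 10 mm (distance of straight_grip from where it was at the start of the episode above 0.01 m).
It also fails if it takes over 30 s, if anything falls off the work surface, if the arm or the gripper's body presses on something with over 40 N, if the wrist force passes 120 N, or if a joint passes its speed limit or range.

ROBOT

A 7-joint arm with a two-finger parallel gripper is mounted at the origin on a cart in front of the work surface, level with it; the furniture and walls round the work are solid. World frame = base frame: x ahead of the robot, y to its left, z up, the work surface at z = 0. Lengths are in m, angles in rad, forces in N, time in s.
With the tool pointing down it reaches from about 0.4 to 0.9 m from the base axis. Payload 5.5 kg.
Tool frame: the origin (TCP) lies between the finger pads; the fingertips stand 22 mm ahead of it and the grasp point (between the pads) lies 3 mm ahead of it; z points along the fingers, y is the direction in which the jaws open and shut (so a half turn about z gives the same grasp; the last joint's range is limited). The gripper opens to 85 mm and grips with 20 to 120 N. Pads are 22 mm wide; open, the fingers measure 114 mm over their backs; the gripper's body (76 mm by 85 mm) begins 54 mm behind the grasp point. The pads swing forward as they close: fully open they stand 13 mm farther back than shut.
Start: joints at [1.577, 0.501, -0.427, 1.55, 0.221, 1.138, -0.21], TCP at [0.165, -0.629, 0.253] pointing down, gripper open.
Joint ranges: [-2.88, 2.88], [-0.31, 2.03], [-1.54, 1.56], [0.2, 2.42], [-1.41, 4.55], [0.19, 2.02], [-2.57, 2.57]. Speed limits (rad/s): [2.57, 2.57, 3.14, 3.14, 3.14, 3.14, 3.14].

INTERFACE

Orientations are given as a unit quaternion [w, x, y, z].
In Python, from station import ctrl gives the robot as it stands. The module is installed in compiled form; this text tells all that it offers.
- The arm moves only by the shell command python3 -m crank 'ROWS' [FORCE]. ROWS is text: rows parted by semicolons, each of 7 numbers parted by spaces: the turn, a rotation vector about the tool's x, y, z in degrees, then the shift along the tool's x, y, z in m, then the gripper command: -1 is fully open, 1 is shut, values between are in proportion. A call has 1 to 20 rows; each row shifts and turns the commanded pose from where the row before left it, along the tool's axes as they then stand; what a row does not reach is not made up. A row lasts 1/8 s, in which the tool goes at most 62.5 mm and 10.7 degrees, less where a joint would pass 70% of its speed; a pose out of reach is approached as far as the arm can. A call is refused whole if a number of a shift passes 0.0625 or a number of a turn 10.7, either way. A call with a gripper value outside its range is refused whole. The fingers move at their own pace and stop on an object; FORCE is the grip in N (left out, the last holds). Time passes only in rows, so rows that do not move let the fingers close. It gives the time, the measured TCP pose, the force and the opening at its end, in the units of the state.
- ctrl.get_state(): the state, without advancing time (a new reading comes with each control period).
- ctrl.get_image(name): name is "side" or "top" or "wrist"; returns a dict with "frame" (400x640x3 uint8, red, green, blue), "vertical_fov" (degrees; the focal length in pixels is half the picture's height over the tangent of half this angle, whatever the lens; pixels are square), "cx", "cy" (the principal point, pixels), "dist_coeffs" ([k1, k2, p1, p2, k3] as OpenCV has them; the pictures are not rectified), "extrinsics" (4x4, takes a point from world to camera coordinates); the wrist camera has in their place "tool_from_camera" (4x4, takes a point from camera to tool coordinates, whose origin is the TCP and whose axes are the flange's). Camera axes: x right, y down, z forward; pixel columns grow to the right and rows downward; lengths in m; the calibration is good to about 2 mm. A picture is of the moment at which its call begins: read the wrist's pose just before it. There is no depth.
- ctrl.hand_in(): hands the job in, once; it reports no verdict.
The state is a dict: "clock": time; "joints": joint angles; "joint_vel": joint speeds; "joint_efforts": joint torques, N m; "position": TCP position; "eef_rot": TCP orientation; "wrist_force": force on the tool from outside, world axes, zero at the start; "moment": the same for the moment, N m; "opening": opening from 0.0 (shut) to 1.0 (fully open).
Only numpy, scipy, OpenCV 4.12 (cv2) and the standard library are available. Lean on these libraries where they do the work, as an engineer would, in place of code of your own. Each camera call takes 0.05 s, during which the arm holds its last target.

## Working session

There is one attempt and no reset: what is moved stays moved. The work goes in short steps, Python scripts to look and compute and a shell command to move; the robot and the scene stay as the last step left them, time stands still between calls to the robot, and variables do not carry over. Pictures are saved under pics/ and viewed, and the job is handed in when it is done.

```bash
mkdir -p pics; python3 - <<'E'
from station import ctrl
import cv2,numpy as np
s=ctrl.get_state();print({k:np.round(v,3).tolist() for k,v in s.items()})
for n in("top","side"):
    d=ctrl.get_image(n);cv2.imwrite(f"pics/{n}0.png",d["frame"][:,:,::-1])
    print(n,d["vertical_fov"],d["cx"],d["cy"],d["dist_coeffs"],np.round(d["extrinsics"],3).tolist())
E
```

```text
{'clock': 0.0, 'joints': [1.577, 0.502, -0.427, 1.551, 0.221, 1.138, -0.21], 'joint_vel': [0.001, 0.0, -0.001, -0.001, 0.001, 0.002, -0.001], 'joint_efforts': [0.0, -56.951, -5.816, -28.094, 0.011, 0.012, -0.0], 'position': [0.165, -0.628, 0.252], 'eef_rot': [-0.001, 0.992, 0.128, -0.0], 'wrist_force': [-0.043, 0.262, -0.068], 'moment': [0.022, 0.001, -0.002], 'opening': 1.001}
top 51.487831984523 319.6881414373274 194.73491828618748 [-0.08533124  0.          0.          0.          0.        ] [[-0.002, -0.999, -0.033, 0.024], [-0.984, 0.008, -0.179, 0.55], [0.179, 0.032, -0.983, 0.841], [0.0, 0.0, 0.0, 1.0]]
side 45.03024731981972 314.42159989792873 198.94653160646888 [-0.04730551  0.          0.          0.          0.        ] [[-0.984, -0.179, 0.002, 0.502], [-0.119, 0.644, -0.756, 0.135], [0.135, -0.744, -0.655, 0.86], [0.0, 0.0, 0.0, 1.0]]
```

View pics/top0.png

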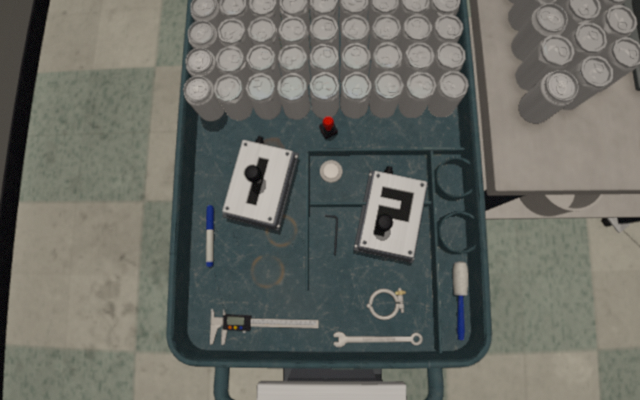

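View pics/side0.png

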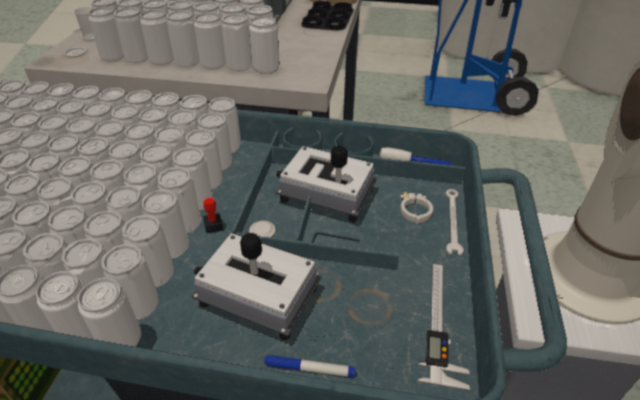

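Top view: the zigzag unit is on the right (plate around (392,215), knob at (384,222)). The straight unit is on the left (knob at (253,173)). Next I measure the plate and knob.

```bash
cat > h.py <<'E'
from station import ctrl
import cv2,numpy as np
def cam(n):
    d=ctrl.get_image(n);f=200/np.tan(np.radians(d["vertical_fov"]/2))
    K=np.array([[f,0,d["cx"]],[0,f,d["cy"]],[0,0,1]]);return d["frame"],K,np.array(d["dist_coeffs"],float),np.array(d["extrinsics"])
def rays(c,px):
    _,K,D,E=c;u=cv2.undistortPoints(np.array(px,float).reshape(-1,1,2),K,D).reshape(-1,2)
    R=E[:3,:3];o=-R.T@E[:3,3];return o,np.c_[u,np.ones(len(u))]@R
def onz(c,px,z):
    o,d=rays(c,px);return o+d*((z-o[2])/d[:,2])[:,None]
def tri(c1,p1,c2,p2):
    A=[];b=[]
    for c,p in((c1,p1),(c2,p2)):
        o,d=rays(c,[p]);d=d[0]/np.linalg.norm(d[0]);P=np.eye(3)-np.outer(d,d);A.append(P);b.append(P@o)
    x=np.linalg.lstsq(np.vstack(A),np.hstack(b),rcond=None);return x[0],x[1]
def proj(c,P):
    _,K,D,E=c;return cv2.projectPoints(np.array(P,float).reshape(-1,1,3),cv2.Rodrigues(E[:3,:3])[0],E[:3,3],K,D)[0].reshape(-1,2)
E
python3 - <<'E'
from h import *
T=cam("top");S=cam("side")
for n,c,(x0,y0,x1,y1) in(("top",T,(340,150,445,275)),("side",S,(265,130,390,225))):
    im=c[0][y0:y1,x0:x1];g=im.min(2)
    m=((g>130)).astype(np.uint8)
    cs=cv2.findContours(m,cv2.RETR_EXTERNAL,cv2.CHAIN_APPROX_NONE)[0];q=max(cs,key=cv2.contourArea)
    print(n,cv2.contourArea(q));h=cv2.convexHull(q)
    p=h.reshape(-1,2)+[x0,y0]
    if n=="top":
        w=onz(c,p,0.07)[:,:2].astype(np.float32);r=cv2.minAreaRect(w*1000);print(r,cv2.boxPoints(r))
    k=((im.max(2)<45)).astype(np.uint8)*255
    o=cv2.resize(im[:,:,::-1],None,fx=5,fy=5,interpolation=cv2.INTER_CUBIC);cv2.drawContours(o,[h*5],-1,(0,0,255),1)
    cv2.imwrite(f"pics/z_{n}.png",o)
E
```

```text
top 4019.0
((507.25958251953125, -132.74508666992188), (111.98318481445312, 161.38584899902344), 77.37313842773438) [[ 416.27844  -169.74295 ]
 [ 573.7611   -205.02202 ]
 [ 598.2407    -95.74722 ]
 [ 440.75806   -60.468155]]
side 1595.5
```

View pics/z_top.png

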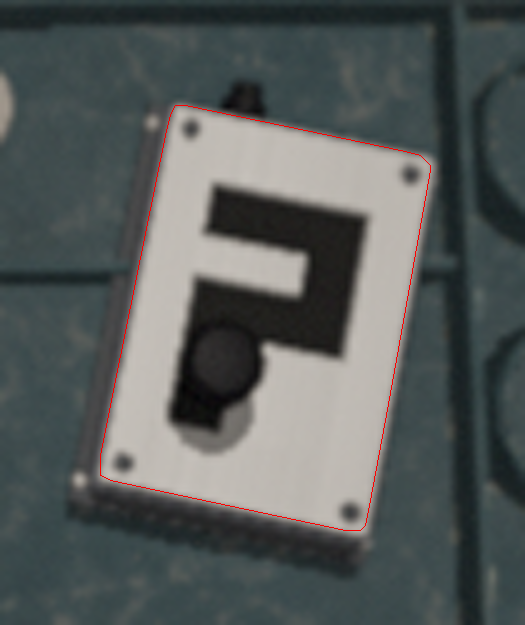

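View pics/z_side.png

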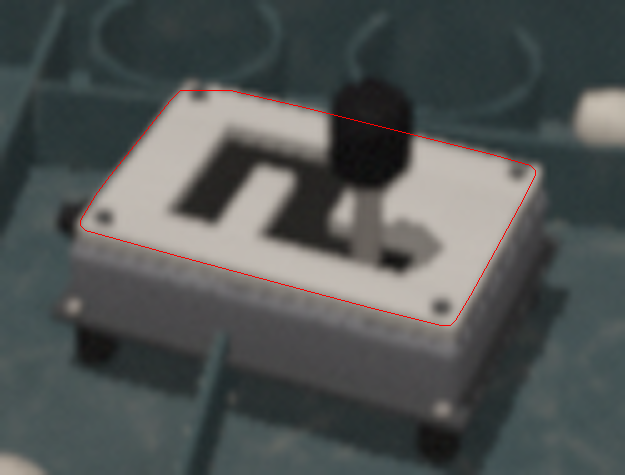

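Both crops show the zigzag plate outlined. The knob centre is at about (384.6,222) in top and (338.8,156.2) in side. I'll triangulate it and cross-check the plate against its screws in both views.

```bash
python3 - <<'E'
from h import *
T=cam("top");S=cam("side")
u=lambda X,Y,x0,y0:((X+.5)/5-.5+x0,(Y+.5)/5-.5+y0)
k,r=tri(T,u(225,361,340,150),S,u(371,133,265,130));print("knob",k)
print("knob top z.123",onz(T,[u(225,361,340,150)],.125),"side",onz(S,[u(371,133,265,130)],.123))
st=[(190,129),(411,175),(350,512),(123,463)];ss=[(104,217),(198,94),(518,172),(441,306)]
wt=onz(T,[u(*p,340,150) for p in st],.071);ws=onz(S,[u(*p,265,130) for p in ss],.071)
print(wt.round(4),ws.round(4))
for w in(wt,ws,(wt+ws)/2):
    c=w.mean(0);a=(w[0]+w[1]-w[2]-w[3])/2;b=(w[0]+w[3]-w[1]-w[2])/2
    ya=np.degrees(np.arctan2(a[1],a[0]));yb=np.degrees(np.arctan2(-b[0],b[1]))
    y=np.radians((ya+yb)/2);R=np.array([[np.cos(y),-np.sin(y)],[np.sin(y),np.cos(y)]])
    print("c",c,ya,yb,"knob in unit",R.T@(k-c)[:2])
# straight knob
for p in((253,173),):print("straight~",onz(T,[p],.123))
s=ctrl.get_state();print(s["position"],s["clock"])
E
```

```text
knob [ 0.48261061 -0.10797344  0.12025873]
knob top z.123 [[ 0.48263832 -0.10737012  0.125     ]] side [[ 0.48159288 -0.10413308  0.123     ]]
[[ 0.5872 -0.1023  0.071 ]
 [ 0.5666 -0.1946  0.071 ]
 [ 0.4264 -0.1634  0.071 ]
 [ 0.4471 -0.0711  0.071 ]] [[ 0.5872 -0.0995  0.071 ]
 [ 0.5669 -0.1905  0.071 ]
 [ 0.4268 -0.1598  0.071 ]
 [ 0.4476 -0.0688  0.071 ]]
c [ 0.50681769 -0.1328595   0.071     ] -12.530717768153258 -12.599721786573175 knob in unit [-0.02904127  0.01902375]
c [ 0.50710904 -0.129645    0.071     ] -12.391962250463207 -12.750040835215415 knob in unit [-0.02862793  0.01581997]
c [ 0.50696336 -0.13125225  0.071     ] -12.461437489920476 -12.674357507580249 knob in unit [-0.02883462  0.01742196]
straight~ [[0.58267971 0.15187513 0.123     ]]
[ 0.16504939 -0.62849053  0.25294276] 0.3
```

```bash
python3 -m crank '0 0 9.1 0 0 0 -1; 0 0 9.1 0 0 0 -1; 0 0 9.05 0 0 0 -1; 0 0 0 0.018 -0.0525 0 -1; 0 0 0 0.018 -0.0525 0 -1; 0 0 0 0.018 -0.0525 0 -1; 0 0 0 0.018 -0.0525 0 -1; 0 0 0 0.018 -0.0525 0 -1; 0 0 0 0.018 -0.0525 0 -1; 0 0 0 0.018 -0.0525 0 -1; 0 0 0 0.018 -0.0525 0 -1; 0 0 0 0.018 -0.0525 0 -1; 0 0 0 0.018 -0.0525 0 -1; 0 0 0 0.018 -0.0525 0 -1; 0 0 0 0 0 0 -1; 0 0 0 0 0 0 -1' 40
cat >> h.py <<'E'
from scipy.spatial.transform import Rotation as Ro
C0=np.array([.507,-.1318]);Y0=np.radians(-12.55)
RU=np.array([[np.cos(Y0),-np.sin(Y0)],[np.sin(Y0),np.cos(Y0)]])
def tool():
    s=ctrl.get_state();w,x,y,z=s["eef_rot"];return np.array(s["position"]),Ro.from_quat([x,y,z,w]).as_matrix(),s
def unit(p):return RU.T@(np.array(p)[:2]-C0)
def rep():
    p,R,s=tool();print("t",s["clock"],"tcp",p.round(4),"unit mm",(unit(p)*1000).round(1),"xyaw",np.degrees(np.arctan2(R[1,0],R[0,0])).round(2),"tz",R[:,2].round(3),"F",np.round(s["wrist_force"],1),"op",round(float(s["opening"]),3))
E
python3 - <<'E'
from h import *
rep()
p,R,s=tool();d=ctrl.get_image("wrist");cv2.imwrite("pics/w1.png",d["frame"][:,:,::-1])
f=200/np.tan(np.radians(d["vertical_fov"]/2));K=np.array([[f,0,d["cx"]],[0,f,d["cy"]],[0,0,1]])
print(np.round(d["tool_from_camera"],3).tolist(),f,d["dist_coeffs"])
np.savez("w1.npz",p=p,R=R,M=d["tool_from_camera"],K=K,D=d["dist_coeffs"])
E
```

```text
clock: 2.3
position: [0.4835, -0.1081, 0.2532]
eef_rot: [0.0, 0.994, -0.109, -0.0]
wrist_force: [0.8, -1.1, -0.5]
opening: 1.0
t 2.3 tcp [ 0.4835 -0.1081  0.2532] unit mm [-28.1  18. ] xyaw -12.5 tz [-0.001 -0.    -1.   ] F [ 0.8 -1.1 -0.5] op 1.0
[[-0.001, -0.96, -0.28, 0.07], [1.0, -0.001, -0.0, -0.001], [0.0, -0.28, 0.96, -0.12], [0.0, 0.0, 0.0, 1.0]] 280.34619314820793 [0.00720932 0.         0.         0.         0.        ]
```

View pics/w1.png

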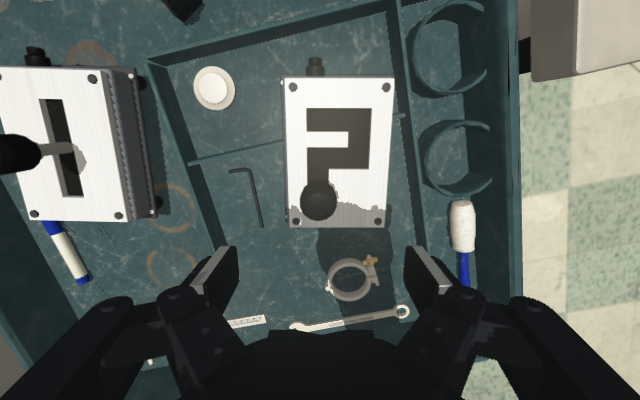

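The wrist view shows the plate, with the knob at (319,200) and screws at about (294,87), (386,87), (380,222) and (295,222). This gives a third measurement.

```bash
python3 - <<'E'
from h import *
z=np.load("w1.npz");M=z["M"];
def on(px,h):
    u=cv2.undistortPoints(np.array(px,float).reshape(-1,1,2),z["K"],z["D"]).reshape(-1,2)
    d=np.c_[u,np.ones(len(u))]@M[:3,:3].T@z["R"].T;o=z["R"]@M[:3,3]+z["p"];return o+d*((h-o[2])/d[:,2])[:,None]
w=on([(294,87),(386,87),(380,222),(295,222)],.071);k=on([(319,200.5)],.125)
print(w.round(4),w.mean(0),k)
a=(w[0]+w[1]-w[2]-w[3]);print(np.degrees(np.arctan2(a[1],a[0])))
kk=k[0,:2];print("knob unit",unit(kk),"rel own centre",RU.T@(kk-w.mean(0)[:2]))
E
python3 - <<'E'
import cv2
i=cv2.imread("pics/w1.png")[60:245,270:410];cv2.imwrite("pics/w1c.png",cv2.resize(i,None,fx=3,fy=3))
E
```

```text
[[ 0.5863 -0.1026  0.071 ]
 [ 0.5662 -0.1928  0.071 ]
 [ 0.4244 -0.1639  0.071 ]
 [ 0.4456 -0.0685  0.071 ]] [ 0.50566026 -0.13194024  0.071     ] [[ 0.48037649 -0.10485765  0.125     ]]
-12.560315723819812
knob unit [-0.03184174  0.02051355] rel own centre [-0.03056448  0.02094156]
```

View pics/w1c.png

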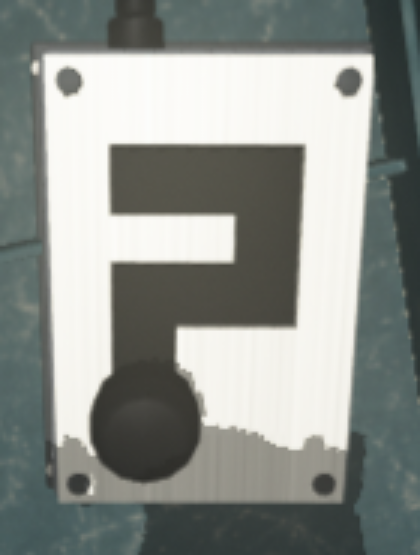

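Three views agree: the unit centre is about (0.506,-0.132), and the knob is at about (-30,+20.5) mm in the unit frame. I'll descend and grip.

```bash
python3 -m crank '0 0 0 -0.002 -0.003 0.03 -1; 0 0 0 0 0 0.03 -1; 0 0 0 0 0 0.03 -1; 0 0 0 0 0 0.025 -1; 0 0 0 0 0 0.012 -1; 0 0 0 0 0 0 -1' 40
python3 -m crank '0 0 0 0 0 0 0.2; 0 0 0 0 0 0 0.2; 0 0 0 0 0 0 1; 0 0 0 0 0 0 1; 0 0 0 0 0 0 1; 0 0 0 0 0 0 1; 0 0 0 0 0 0 1' 40
python3 - <<'E'
from h import *
rep()
for n in("top","side"):cv2.imwrite(f"pics/{n}2.png",cv2.resize(cam(n)[0][100:300,240:480,::-1],None,fx=3,fy=3))
E
```

```text
clock: 3.1
position: [0.4817, -0.1055, 0.1259]
eef_rot: [0.0, 0.994, -0.11, -0.001]
wrist_force: [-0.4, -0.3, 0.2]
opening: 1.002
clock: 3.98
position: [0.483, -0.1048, 0.1272]
eef_rot: [0.0, 0.994, -0.109, 0.001]
wrist_force: [-0.7, 0.0, 6.1]
opening: 0.382
t 3.975 tcp [ 0.483  -0.1048  0.1272] unit mm [-29.2  21.2] xyaw -12.54 tz [ 0.001 -0.001 -1.   ] F [-0.7  0.   6.1] op 0.382
```

View pics/side2.png

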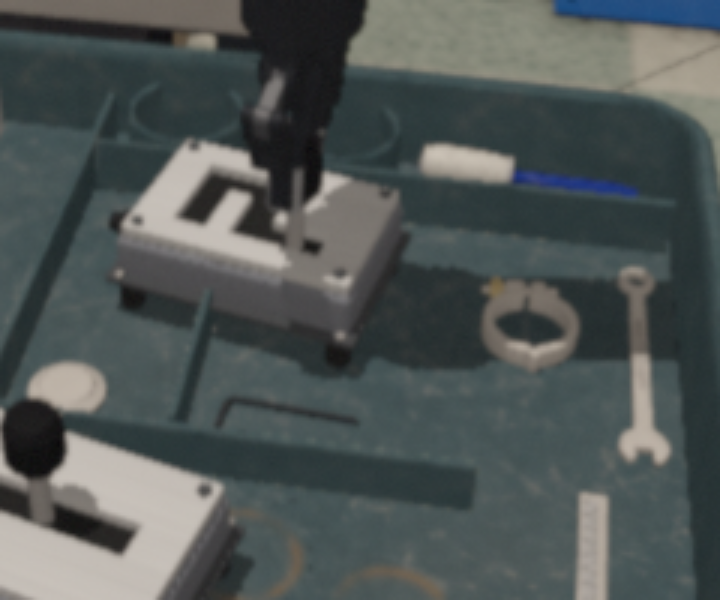

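Gripped: opening is 0.38, about 33 mm, and the fingers are around the knob in the side view. Leg one is +30 mm in unit x.

```bash
python3 -m crank '0 0 0 0.006 0 0 1; 0 0 0 0.008 0 0 1; 0 0 0 0.008 0 0 1; 0 0 0 0.007 0 0 1; 0 0 0 0 0 0 1; 0 0 0 0 0 0 1' 40
python3 - <<'E'
from h import *
rep()
cv2.imwrite(f"pics/side3.png",cv2.resize(cam("side")[0][120:230,260:400,::-1],None,fx=4,fy=4))
E
```

```text
clock: 4.82
position: [0.5119, -0.1112, 0.1272]
eef_rot: [0.0, 0.994, -0.109, 0.001]
wrist_force: [1.9, -0.6, 6.0]
opening: 0.375
t 4.825 tcp [ 0.5119 -0.1112  0.1272] unit mm [ 0.4 21.1] xyaw -12.54 tz [ 0.003 -0.001 -1.   ] F [ 1.9 -0.6  6. ] op 0.375
```

View pics/side3.png

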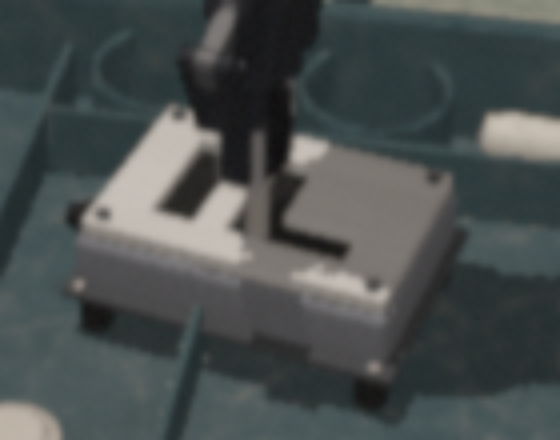

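The stem (258,200) now stands at corner one with a small wrist force. Leg two is -43 mm in unit y, which is tool +y.

```bash
python3 -m crank '0 0 0 0 0.006 0 1; 0 0 0 0 0.008 0 1; 0 0 0 0 0.008 0 1; 0 0 0 0 0.008 0 1; 0 0 0 0 0.008 0 1; 0 0 0 0 0.005 0 1; 0 0 0 0 0 0 1; 0 0 0 0 0 0 1' 40
python3 - <<'E'
from h import *
rep()
cv2.imwrite(f"pics/side4.png",cv2.resize(cam("side")[0][120:230,260:400,::-1],None,fx=4,fy=4))
E
```

```text
clock: 5.88
position: [0.5024, -0.1534, 0.1272]
eef_rot: [0.0, 0.994, -0.109, 0.001]
wrist_force: [1.3, -0.8, 6.5]
opening: 0.377
t 5.875 tcp [ 0.5024 -0.1534  0.1272] unit mm [  0.2 -22.1] xyaw -12.55 tz [ 0.002 -0.001 -1.   ] F [ 1.3 -0.8  6.5] op 0.377
```

View pics/side4.png

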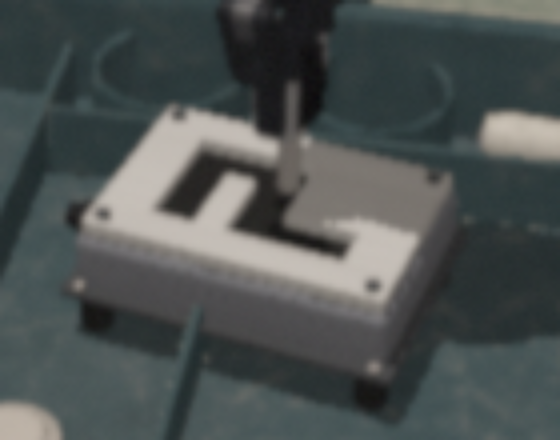

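The stem (290,165) moved across to corner two, and the force is still low. Leg three is +40 mm in x.

```bash
python3 -m crank '0 0 0 0.006 0 0 1; 0 0 0 0.008 0 0 1; 0 0 0 0.008 0 0 1; 0 0 0 0.008 0 0 1; 0 0 0 0.007 0 0 1; 0 0 0 0.003 0 0 1; 0 0 0 0 0 0 1; 0 0 0 0 0 0 1' 40
python3 - <<'E'
from h import *
rep()
cv2.imwrite(f"pics/side5.png",cv2.resize(cam("side")[0][120:230,260:400,::-1],None,fx=4,fy=4))
E
```

```text
clock: 6.92
position: [0.541, -0.1619, 0.1271]
eef_rot: [0.0, 0.994, -0.109, 0.001]
wrist_force: [0.1, -0.2, 7.3]
opening: 0.381
t 6.925 tcp [ 0.541  -0.1619  0.1271] unit mm [ 39.7 -22. ] xyaw -12.54 tz [ 0.001 -0.001 -1.   ] F [ 0.1 -0.2  7.3] op 0.381
```

View pics/side5.png

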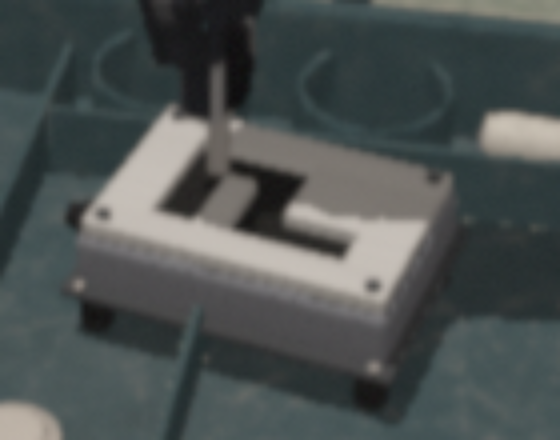

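The stem (217,150) is at corner three. Leg four is +44 mm in unit y, which is tool -y.

```bash
python3 -m crank '0 0 0 0 -0.006 0 1; 0 0 0 0 -0.008 0 1; 0 0 0 0 -0.008 0 1; 0 0 0 0 -0.008 0 1; 0 0 0 0 -0.008 0 1; 0 0 0 0 -0.006 0 1; 0 0 0 0 -0.001 0 1; 0 0 0 0 0 0 1; 0 0 0 0 0 0 1' 40
python3 - <<'E'
from h import *
rep()
cv2.imwrite(f"pics/side6.png",cv2.resize(cam("side")[0][120:230,260:400,::-1],None,fx=4,fy=4))
E
```

```text
clock: 8.1
position: [0.5508, -0.1179, 0.1272]
eef_rot: [0.0, 0.994, -0.109, 0.001]
wrist_force: [0.3, 0.2, 7.8]
opening: 0.38
t 8.1 tcp [ 0.5508 -0.1179  0.1272] unit mm [39.7 23.1] xyaw -12.54 tz [ 0.001 -0.001 -1.   ] F [0.3 0.2 7.8] op 0.38
```

View pics/side6.png

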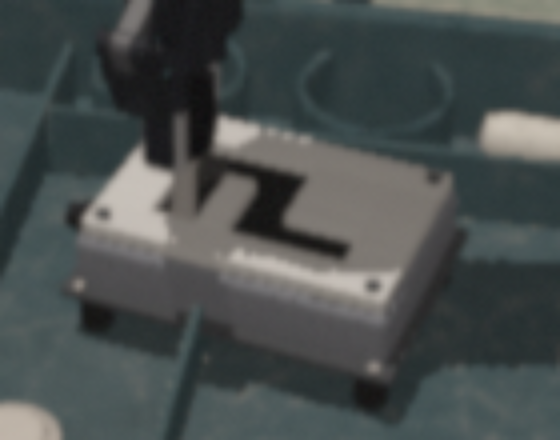

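The stem (185,180) is in the closed end. Now I release and rise.

```bash
python3 -m crank '0 0 0 0 0 0 -0.5; 0 0 0 0 0 0 -1; 0 0 0 0 0 0 -1; 0 0 0 0 0 0 -1; 0 0 0 0 0 0 -1; 0 0 0 0 0 -0.02 -1; 0 0 0 0 0 -0.03 -1; 0 0 0 0 0 -0.04 -1; 0 0 0 0 0 -0.04 -1; 0 0 0 -0.05 0 0 -1; 0 0 0 -0.05 0 0 -1; 0 0 0 -0.05 0 0 -1; 0 0 0 0 0 0 -1; 0 0 0 0 0 0 -1' 40
python3 - <<'E'
from h import *
rep()
T=cam("top");S=cam("side")
cv2.imwrite("pics/side7.png",S[0][:,:,::-1])
cv2.imwrite("pics/top7.png",T[0][:,:,::-1])
cv2.imwrite("pics/side7z.png",cv2.resize(S[0][130:225,265:390,::-1],None,fx=5,fy=5,interpolation=cv2.INTER_CUBIC))
cv2.imwrite("pics/top7z.png",cv2.resize(T[0][150:275,340:445,::-1],None,fx=5,fy=5,interpolation=cv2.INTER_CUBIC))
a=cv2.imread("pics/side0.png");d=cv2.absdiff(a,S[0][:,:,::-1]).max(2)[225:345,180:340];print("straight region diff px",(d>40).sum())
E
```

```text
clock: 9.9
position: [0.4049, -0.0853, 0.2577]
eef_rot: [0.001, 0.994, -0.109, 0.002]
wrist_force: [1.3, -0.8, -0.2]
opening: 1.004
t 9.9 tcp [ 0.4049 -0.0853  0.2577] unit mm [-109.8   23.2] xyaw -12.53 tz [ 0.003 -0.002 -1.   ] F [ 1.3 -0.8 -0.2] op 1.004
straight region diff px 0
```

View pics/side7.png

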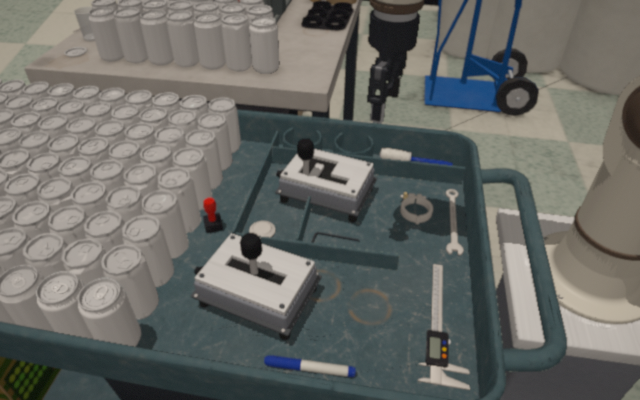

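View pics/side7z.png

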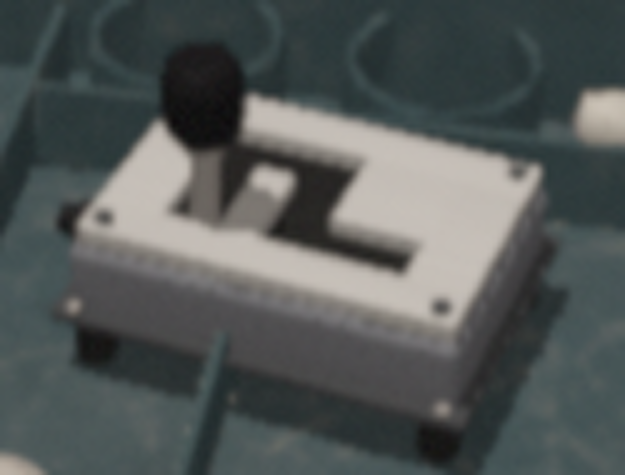

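View pics/top7.png

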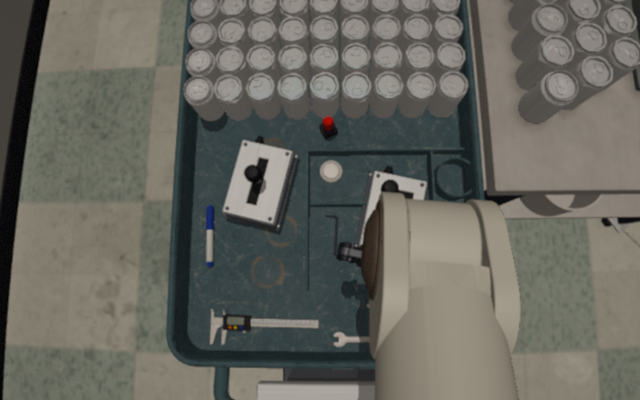

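In the side view the knob is at about (305,148.5) with the stem in the last leg. In the top view it is at (390,188), partly beside the arm. The straight lever hasn't changed in either view. One last number, then I hand in.

```bash
python3 - <<'E'
from h import *
T=cam("top");S=cam("side")
p=((202+.5)/5-.5+265,(96+.5)/5-.5+130)
w=onz(S,[p],.123)[0];print("side-only (bias y +2..3mm as plate):",RU.T@(w[:2]-np.array([.5071,-.1296])))
w=onz(T,[(389.5,188)],.125)[0];print("top:",RU.T@(w[:2]-np.array([.5068,-.1329])))
rep();ctrl.hand_in()
E
```

```text
side-only (bias y +2..3mm as plate): [0.03893703 0.02209759]
top: [0.03839322 0.02282155]
t 10.1 tcp [ 0.4049 -0.085   0.2566] unit mm [-109.8   23.5] xyaw -12.52 tz [ 0.001  0.001 -1.   ] F [-0.1 -0.5  0.5] op 0.998
the job is handed in; nothing more can be done
```

I gripped the zigzag lever's knob at about (-30, 21) mm in the unit's frame. I then guided it round corners one, two and three into the closed end, released it, and drew the open gripper up and back clear. I handed the job in at about 10 s, well inside the 30 s limit.

- **Lever position:** the side view puts the knob at (38.9, 22.1) mm and the top view at (38.4, 22.8) mm; the target is (40, 22) ± 12 mm.
- **Corners:** in the side pictures and the gripper readings, the lever reached each corner in turn.
- **Forces:** wrist force at the end of each move stayed below about 8 N.
- **Straight lever:** a picture comparison from the side camera showed no change around it.
- **Disagreement between cameras:** the side and top cameras differed by 2–4 mm in y on the unit's position, within the 6 mm play. In the final top picture the arm hid part of the zigzag unit, but the knob could still be seen.

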